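# Load a test coupon under a spring clip

## Task

Load the flat steel coupon into the clip fixture: with one fingertip hold the fixture's long spring key down so that the jaw stands open, and with the other fingertip push the coupon along its channel, beneath the jaw, until it is fully home against the end stop. Then let the key up so that the jaw clamps the coupon. Only press and push, never lift the coupon, and leave the small things standing around undisturbed.

Things in the scene. Friction and masses are not known exactly. Their poses are not given: they have to be found in the camera images.
- fixture: clip fixture, screwed down: base 168 x 125 x 5 mm with an aluminium deck (y = -35 to 36 mm) 12 mm above the bench. Origin on the bench under the channel's centre line; x = push direction, towards the end stop; y = towards the key; z up. Base: x -120 to +48, y -35 to +90 mm. Two bearing blocks, 30 mm high, at x = -114 and +26, y = 29 mm.
- clip (a joint): angle (rad) of the spring clip, a rocker on a shaft along fixture x at y 28, z 24 mm. 0 = at rest, jaw too low for the coupon; grows as the key is pressed, stop at 0.40. Shut on the coupon it reads about 0.21; the coupon passes freely from 0.25 on; 0.32 is a good opening (key top 17 mm above the bench, also a good height for pushing the coupon). Springs shut when let go.
- key_top (a point): point to press on the key's upper face, mid-length (fixture x -43.5, y 66 mm), 29 mm above the bench at rest, 14 mm at the clip's stop; moves with the clip. The key is a smooth steel plate parallel to the channel, fixture x -105 to +18, y 39 to 83 mm: a fingertip can slide along it while pressing. It takes about 4 N at 0.2 rad, 5.5 N at 0.4.
- jaw_nose (a point): underside of the jaw's rounded nose at the edge facing the coming coupon (fixture x 0, y -10 mm), 16 mm above the bench at rest, 4 mm above the deck; moves with the clip. The jaw arm is 18 mm wide (fixture x 0 to 18 mm) and reaches from the shaft across the channel.
- stop_face (a point): middle of the end stop's face that the coupon must meet (fixture x 35, y 0, z 18 mm; the stop is 11 mm above the deck). The channel leading to it along fixture x is 40 mm wide, between two rails 4 mm thick and 6 mm high, x -95 to +35 mm, open at the -x end.
- coupon_center (a point): centre of the loose steel coupon, a flat plate 60 x 36 x 12 mm (its own x, y, z; about 150 g) lying in the channel's open end, length along fixture x within a small yaw. A dark dot marks the top of its rear end, which is to be pushed. Home, its centre is 30 mm before the stop face (fixture x +5, y 0 within 2 mm, z 18 mm).
- petri_dish: bystander: glass petri dish 64 mm across, 17 mm high, beyond the stop end of the fixture; origin under its centre
- weigh_bottle0: bystander: small glass weighing bottle 37 mm across, 51 mm high, beyond the open end of the fixture; origin under its centre
- stopper1: bystander: red rubber stopper 29 mm across, 22 mm high, on the key side of the fixture; origin under its centre
- tweezers: bystander: steel tweezers 14 x 120 x 9 mm lying on the side of the fixture away from the key; origin under their centre
- coupon: the same coupon; origin at the centre of its underside, x along its length towards the stop, z up
Not all that is in view belongs to the job. What is meant by the coupon is not yellow, and is the smaller of those in its own colour.

How it is judged:
By the outcome, as a careful person would: the job done as asked, in the order asked, and still so for the second after the job is handed in, with the robot touching nothing.
It also fails if it takes over 35 s, if anything falls off the work surface, if the arm or the gripper's body presses on something with over 40 N, if the wrist force passes 120 N, or if a joint passes its speed limit or range.

## Robot

A 6-joint arm with a two-finger parallel gripper is mounted at the origin on a cart in front of the work surface, level with it; the furniture and walls round the work are solid. World frame = base frame: x ahead of the robot, y to its left, z up, the work surface at z = 0. Lengths are in m, angles in rad, forces in N, time in s.
With the tool pointing down it reaches from about 0.35 to 0.95 m from the base axis. Payload 17.4 kg.
Tool frame: the origin (TCP) lies at the very end of the fingers, on their centre line; the grasp point (between the pads) lies ctrl.grip_depth behind it (ctrl.grip_depth is the distance from the TCP to the grasp point, in m); x points along the fingers, y is the direction in which the jaws open and shut, and the axes are right-handed (so a half turn about x gives the same grasp; the last joint's range is limited). The gripper opens to 93 mm and grips with 3 to 60 N. Pads are 15 mm wide; open, the fingers measure 128 mm over their backs; the gripper's body (75 mm by 188 mm) begins 65 mm behind the grasp point.
Start: joints at [1.223, 0.116, 1.442, -0, 1.584, -0.038], TCP at [0.206, 0.643, 0.219] pointing down, gripper open.
Joint ranges: [-2.83, 2.83], [-0.83, 2.19], [0.07, 2.5], [-1.14, 4.28], [0.01, 3], [-2.97, 2.97]. Speed limits (rad/s): [1.89, 1.89, 2.22, 3.14, 3.14, 3.14].

## Interface

Orientations are given as [roll, pitch, yaw] about the fixed x, y, z axes, in that order (R = Rz(yaw) Ry(pitch) Rx(roll)).
In Python, from rig import ctrl, camera, calibration, finish_job gives the robot as it stands.
- The arm moves only by the tool step_arm, never from a script. Its argument "series" is a list of rows, each a list of 2 entries, a list of its own where there are three numbers: the shift along the world's x, y, z in mm, then the turn, a rotation vector about the world's x, y, z in rad. In form: [[[tx, ty, tz], [rx, ry, rz]], ...]. A call has exactly 5 rows; each row shifts and turns the commanded pose from where the row before left it; what a row does not reach is not made up. A row lasts 1/12 s, in which the tool goes at most 41.7 mm and 7.16 degrees, less where a joint would pass 70% of its speed; a pose out of reach is approached as far as the arm can. A call is refused whole if a number of a shift passes 41.7 or a number of a turn 0.125, either way. A call with a gripper value outside its range is refused whole. "claw" is the opening in per cent of the stroke, from 0 (shut) to 100 (fully open), set as the call begins (left out, the last holds). The fingers move at their own pace and stop on an object; the grip force is fixed at half the most. Time passes only in rows, so rows that do not move let the fingers close, or fill a call up. It gives the time, the measured TCP pose, the force and the opening at its end, in the units of the state.
- ctrl.sense(): the state, without advancing time (a new reading comes with each control period).
- camera(name): name is "side" or "top" or "wrist"; returns (picture, depth): 400x640x3 uint8, red, green, blue; 400x640 float32, m along the optical axis (not along the pixel's ray), 0 where there is no reading.
- calibration(name): a dict with "vertical_fov" (degrees; the focal length in pixels is half the picture's height over the tangent of half this angle, whatever the lens; pixels are square), "cx", "cy" (the principal point, pixels), "camera_from_world" (4x4, takes a point from world to camera coordinates). Camera axes: x right, y up, looking along -z (the intrinsics and any distortion apply to the point x, -y, -z); pixel columns grow to the right and rows downward; lengths in m; the calibration is good to about 2 mm. A picture is of the moment at which its call begins: read the wrist's pose just before it. calibration takes no time and is no camera call; for the wrist camera it gives the pose at the moment of the call.
- finish_job(): hands the job in, once; it reports no verdict.
The state is a dict: "time": time; "q": joint angles; "joint_vel": joint speeds; "effort": joint torques, N m; "ee_pos": TCP position; "ee_rot": TCP orientation; "force": force on the tool from outside, world axes, zero at the start; "wrist_torque": the same for the moment, N m; "width": opening from 0.0 (shut) to 1.0 (fully open).
Only numpy, scipy, OpenCV 4.12 (cv2) and the standard library are available. Lean on these libraries where they do the work, as an engineer would, in place of code of your own. Each camera call takes 0.05 s, during which the arm holds its last target. There are 200 camera calls.

## Working session

There is one attempt and no reset: what is moved stays moved. The work goes in short steps, Python scripts to look and compute and a tool call to move; the robot and the scene stay as the last step left them, time stands still between calls to the robot, and variables do not carry over. Pictures are saved under pics/ and viewed, about 8 in all and at most 12, crops included, and the job is handed in when it is done.

Besides the shell and the picture viewer there is one more tool, called after "Call:" as a command line: name --argument value ..., lists and objects as JSON in quotes. step_arm: Moves the arm, as the interface text tells. Its arguments: {"type":"object","properties":{"series":{"type":"array"},"claw":{"type":"number"}},"required":["series"]}

```bash
mkdir -p pics; cat > h.py <<'E'
import numpy as np, cv2
from rig import ctrl, camera, calibration, finish_job
def shot(n,f):
    c=calibration(n); p,d=camera(n); np.savez('pics/'+f+'.npz',p=p,d=d,**{k:np.array(v) for k,v in c.items() if k in('vertical_fov','cx','cy','camera_from_world')})
    cv2.imwrite('pics/'+f+'.png',p[:,:,::-1]); return p,d,c
def load(f):
    z=np.load('pics/'+f+'.npz'); return z['p'],z['d'],z
def world(c,u,v,d):
    f=200/np.tan(np.radians(float(c['vertical_fov']))/2)
    pc=np.stack([(u-c['cx'])/f*d,-(v-c['cy'])/f*d,-d,np.ones_like(d)],-1)
    return (pc@np.linalg.inv(c['camera_from_world']).T)[...,:3]
def cloud(c,d):
    v,u=np.mgrid[:d.shape[0],:d.shape[1]]; return world(c,u,v,d)
E
python3 - <<'E'
from h import *
s=ctrl.sense(); print(s, ctrl.grip_depth)
for n in('top','side'):
    p,d,c=shot(n,n+'0'); print(n,{k:v for k,v in c.items()})
E
```

```text
{'time': 0.0, 'q': array([ 1.22321549e+00,  1.16484209e-01,  1.44226265e+00,  5.10096517e-05,
        1.58398160e+00, -3.77910257e-02]), 'joint_vel': array([ 1.31600576e-04, -1.10430149e-03,  1.55176090e-03, -2.53799590e-03,
       -8.66433981e-05,  1.93647439e-04]), 'effort': array([-1.08586726e-03, -7.21267033e+01, -6.22631192e+01,  7.80922850e-02,
        2.36264599e-02, -1.09662428e-04]), 'ee_pos': array([0.2056999 , 0.64268568, 0.217908  ]), 'ee_rot': array([-1.65346486,  1.56965939, -1.96325403]), 'force': array([0.08096034, 0.42864402, 0.36348724]), 'wrist_torque': array([0.00168114, 0.01134762, 0.02707044]), 'width': 1.0027713860530632} 0.0188
top {'vertical_fov': 45.31504515240227, 'cx': 331.5713516442294, 'cy': 203.10180958950895, 'camera_from_world': array([[-0.02191044, -0.99893607, -0.0405791 , -0.15238653],
       [ 0.98310516, -0.02890548,  0.18074489, -0.49747197],
       [-0.18172555, -0.03593332,  0.98269254, -0.83626677],
       [ 0.        ,  0.        ,  0.        ,  1.        ]])}
side {'vertical_fov': 54.32471849997467, 'cx': 319.06145765224505, 'cy': 202.56585011210063, 'camera_from_world': array([[ 0.81031457, -0.58543626, -0.02558664, -0.51482105],
       [ 0.26345302,  0.32495362,  0.90829381, -0.12844908],
       [-0.52343366, -0.74274459,  0.41754961, -0.7483224 ],
       [ 0.        ,  0.        ,  0.        ,  1.        ]])}
```

View pics/top0.png

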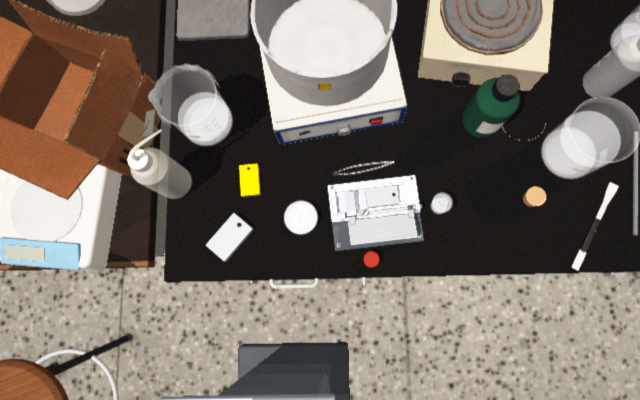

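View pics/side0.png

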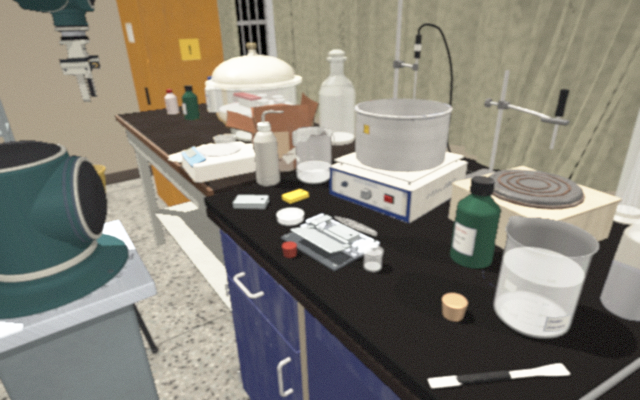

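Candidates for the coupon, in the top image: a large grey plate at (230,237), a yellow block at (249,180), and a grey plate in the fixture channel at about (395,195). The last one fits, since it is grey, the smaller of the grey ones, and lies in the channel. I'll confirm it in an enlarged crop.

```bash
python3 - <<'E'
from h import *
p,d,c=load('top0'); W=cloud(c,d)
for n,(u,v) in dict(fixBL=(336,249),fixBR=(422,242),fixTL=(330,182),fixTR=(417,177),dish=(300,217),bottle=(441,203),stopper=(371,259),tw=(363,168),big=(230,237),dot=(395,195)).items(): print(n,W[v,u].round(4))
cv2.imwrite('pics/crop.png',cv2.resize(p[155:275,270:460,::-1],None,fx=4,fy=4,interpolation=cv2.INTER_CUBIC))
c=calibration('wrist');print(np.linalg.inv(c['camera_from_world']).round(3),c['vertical_fov'])
E
```

```text
fixBL [ 0.4122 -0.1702  0.0065]
fixBR [ 0.4223 -0.3327 -0.0048]
fixTL [ 0.5427 -0.1614  0.001 ]
fixTR [ 0.5475 -0.3295  0.    ]
dish [ 0.4732 -0.1041  0.0169]
bottle [ 0.4867 -0.3628  0.048 ]
stopper [ 0.3908 -0.2342  0.0245]
tw [ 0.5684 -0.2261  0.0017]
big [0.4388 0.028  0.018 ]
dot [ 0.5081 -0.283   0.0268]
[[ 0.306 -0.921 -0.242  0.139]
 [ 0.952  0.296  0.078  0.664]
 [-0.001 -0.254  0.967  0.384]
 [ 0.     0.     0.     1.   ]] 65.74341057888378
```

View pics/crop.png

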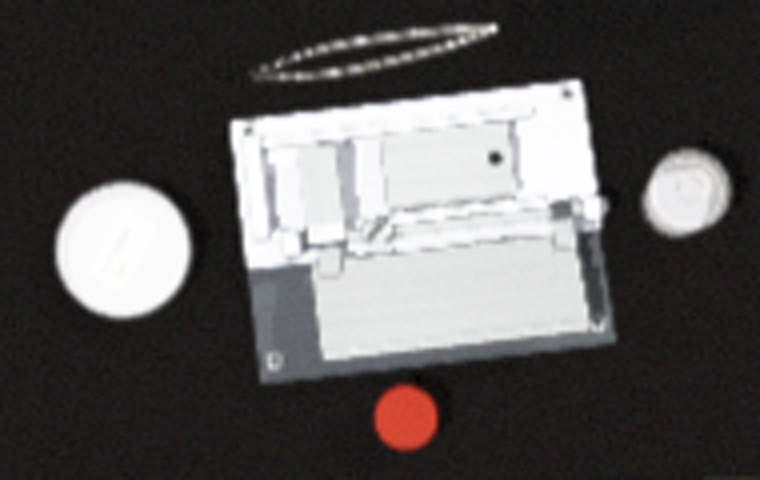

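The crop shows the coupon in the channel with its dot at crop (495,158), its rear on the right and the jaw to its left. The push direction is roughly world +y. Next I'll fit the fixture pose from the corners.

```bash
cat >> h.py <<'E'
def onplane(c,u,v,z):
    T=np.linalg.inv(c['camera_from_world']); a=world(c,np.array(u,float),np.array(v,float),np.array(1.)); o=T[:3,3]
    return o+(a-o)*(z-o[2])/(a[2]-o[2])
def fit(F,Wd):
    F,Wd=np.array(F)[:,:2]/1000,np.array(Wd)[:,:2]; fc,wc=F.mean(0),Wd.mean(0); a,b=F-fc,Wd-wc
    th=np.arctan2((a[:,0]*b[:,1]-a[:,1]*b[:,0]).sum(),(a*b).sum()); R=np.array([[np.cos(th),-np.sin(th)],[np.sin(th),np.cos(th)]])
    t=wc-R@fc; return th,t,R,(F@R.T+t-Wd)*1000
E
python3 - <<'E'
from h import *
from scipy.spatial.transform import Rotation as Ro
p,d,c=load('top0')
cr=[(262,383),(615,340),(232,120),(582,80)]; F=[(48,90,5),(-120,90,5),(48,-35,12),(-120,-35,12)]
P=lambda x,y,z:onplane(c,270+(x+.5)/4-.5,155+(y+.5)/4-.5,z/1000)
th,t,R,e=fit(F,[P(*q,f[2]) for q,f in zip(cr,F)]); print(th,np.degrees(th),t,e.round(1))
for n,q in dict(dot=(495,158,24),rear1=(513,122,24),rear2=(519,194,24),front1=(385,137,24),keyTL=(316,270,29),keyBR=(588,328,29),stopper=(407,417,22),bottle=(685,190,51),dish=(123,250,17)).items(): print(n,(R.T@(P(*q)[:2]-t)*1000).round(1))
s=ctrl.sense(); M=Ro.from_euler('xyz',s['ee_rot']).as_matrix(); print(M.round(3))
E
```

```text
1.65888977621089 95.04738285428563 [ 0.50426922 -0.20775936] [[ 0.6  0.6]
 [-0.6 -1.1]
 [-0.2  0.4]
 [ 0.2  0.2]]
dot [-72.8   0.2]
rear1 [-83.5 -15.8]
rear2 [-81.6  18.5]
front1 [-23.1 -15.8]
keyTL [16.4 43.8]
keyBR [-103.7   84.6]
stopper [-17.2 115. ]
bottle [-152.3   30. ]
dish [105.3  22.1]
[[-0.     0.305  0.952]
 [-0.001  0.952 -0.305]
 [-1.    -0.001 -0.   ]]
```

Call:
step_arm --series '[[[10.8,-38,10],[0,0,-0.047]],[[10.8,-38,10],[0,0,-0.047]],[[10.8,-38,10],[0,0,-0.047]],[[10.8,-38,10],[0,0,-0.047]],[[10.8,-38,10],[0,0,-0.047]]]' --claw 59

```text
time: 0.52
ee_pos: [0.2597, 0.451, 0.2686]
ee_rot: [-1.518, 1.57, -2.065]
force: [0.3, 0.8, 0.8]
width: 0.692
```

Call:
step_arm --series '[[[10.8,-38,0],[0,0,-0.047]],[[10.8,-38,0],[0,0,-0.047]],[[10.8,-38,0],[0,0,-0.047]],[[10.8,-38,0],[0,0,-0.047]],[[10.8,-38,0],[0,0,-0.047]]]'

```text
time: 0.93
ee_pos: [0.3136, 0.2611, 0.2684]
ee_rot: [0.85, 1.571, 0.069]
force: [-0.3, 0.1, 1.1]
width: 0.593
```

Call:
step_arm --series '[[[10.8,-38,0],[0,0,-0.047]],[[10.8,-38,0],[0,0,-0.047]],[[10.8,-38,0],[0,0,-0.047]],[[10.8,-38,0],[0,0,-0.047]],[[10.8,-38,0],[0,0,-0.047]]]'

```text
time: 1.35
ee_pos: [0.3676, 0.071, 0.2687]
ee_rot: [1.192, 1.57, 0.175]
force: [1.5, 0.5, -0.4]
width: 0.59
```

Call:
step_arm --series '[[[10.8,-38,0],[0,0,-0.047]],[[10.8,-38,0],[0,0,-0.047]],[[10.8,-38,0],[0,0,-0.047]],[[10.8,-38,0],[0,0,-0.047]],[[10.8,-38,0],[0,0,-0.047]]]'

```text
time: 1.77
ee_pos: [0.4216, -0.1194, 0.2686]
ee_rot: [1.096, 1.57, -0.156]
force: [0.7, 1.4, 1.0]
width: 0.591
```

Call:
step_arm --series '[[[10.8,-38,-13],[0,0,-0.047]],[[10.8,-38,-13],[0,0,-0.047]],[[10.8,-38,-13],[0,0,-0.047]],[[10.8,-38,-13],[0,0,-0.047]],[[10.8,-38,-13],[0,0,-0.047]]]'

```text
time: 2.18
ee_pos: [0.4757, -0.3092, 0.2026]
ee_rot: [-2.53, 1.571, 2.265]
force: [-0.2, 0.2, -0.1]
width: 0.591
```

```bash
python3 - <<'E'
from h import *
from scipy.spatial.transform import Rotation as Ro
s=ctrl.sense(); print(s['ee_pos'],s['q']); print(Ro.from_euler('xyz',s['ee_rot']).as_matrix().round(3))
p,d,c=shot('wrist','w0')
E
```

```text
[ 0.47569774 -0.30921769  0.20261497] [-6.21394482e-01 -1.14084217e-01  1.69769150e+00  7.24306652e-05
  1.55826331e+00 -7.04632977e-01]
[[-0.     0.997  0.083]
 [ 0.     0.083 -0.997]
 [-1.    -0.    -0.   ]]
```

View pics/w0.png

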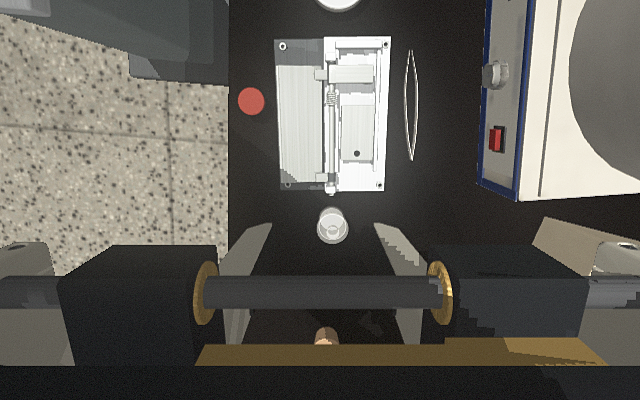

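Wrist view: the fixture is at (275..390, 37..191), the coupon dot at (357,153), the stopper at (251,101), the bottle at (332,226) and the fingertips at about (268,223) and (377,223). Next I'll cross-check the pose and measure the fingertips from depth.

```bash
python3 - <<'E'
from h import *
p,d,c=load('w0')
cr=[(275,38),(280,190.5),(390.5,37),(384.5,191)]; F=[(48,90,5),(-120,90,5),(48,-35,12),(-120,-35,12)]
th,t,R,e=fit(F,[onplane(c,*q,f[2]/1000) for q,f in zip(cr,F)]); print(np.degrees(th),t,e.round(1))
th=np.radians(95.05);t0=np.array([.50427,-.20776]);R0=np.array([[np.cos(th),-np.sin(th)],[np.sin(th),np.cos(th)]])
for n,q in dict(dot=(357,153,24),stopper=(251,101,22)).items():
    P=onplane(c,*q[:2],q[2]/1000); print(n,(R.T@(P[:2]-t)*1000).round(1),(R0.T@(P[:2]-t0)*1000).round(1))
W=cloud(c,d); m=(W[...,2]>.19)&(W[...,2]<.235)&(d>0)
tcp=np.array([.4757,-.3092]); Q=(W[m][:,:2]-tcp)@R*1000; z=W[m][:,2]*1000
for lo in range(195,235,8):
    k=(z>=lo)&(z<lo+8)
    for sg in(1,-1):
        q=Q[k&(Q[:,1]*sg>0)]
        if len(q): print(lo,sg,len(q),'x',np.percentile(q[:,0],[1,99]).round(1),'y',np.percentile(q[:,1],[1,99]).round(1))
cv2.imwrite('pics/wc.png',cv2.resize(p[20:250,230:430,::-1],None,fx=2.6,fy=2.6,interpolation=cv2.INTER_CUBIC))
E
```

```text
94.94678926113502 [ 0.50599061 -0.20776329] [[-1.  -0.7]
 [ 0.1  0.4]
 [ 1.2  0.5]
 [-0.2 -0.2]]
dot [-72.9  -0.1] [-73.1  -1.7]
stopper [-16.8 115. ] [-16.7 113.3]
195 1 4 x [-3.2  8.7] y [27.4 31.9]
195 -1 5 x [-5.7  8.4] y [-33.  -27.8]
203 1 151 x [-7.7  9.2] y [27.  38.3]
203 -1 137 x [-7.9  9. ] y [-38.6 -27.5]
211 1 218 x [-7.5  9.4] y [27.  40.7]
211 -1 232 x [-8.1  9. ] y [-41.5 -27.6]
219 1 263 x [-7.4  9.3] y [27.  41.3]
219 -1 263 x [-7.9  9.1] y [-41.8 -27.5]
227 1 312 x [-6.9  9.3] y [27. 42.]
227 -1 306 x [-6.9  9. ] y [-42.4 -27.5]
```

View pics/wc.png

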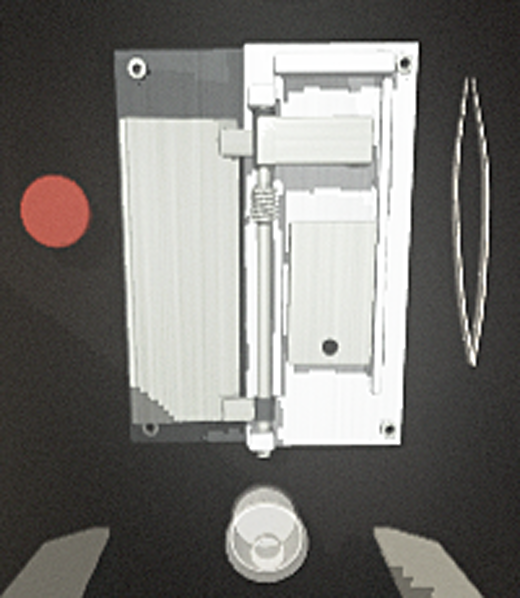

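Call:
step_arm --series '[[[0.6,0.6,-32],[0,0,0.001]],[[0.6,0.6,-32],[0,0,0.001]],[[0.6,0.6,-32],[0,0,0.001]],[[0.6,0.6,-32],[0,0,0.001]],[[0.6,0.6,-30],[0,0,0]]]' --claw 64

```text
time: 2.65
ee_pos: [0.4783, -0.3038, 0.0436]
ee_rot: [-2.291, 1.57, 2.512]
force: [1.1, -1.3, 0.0]
width: 0.637
```

```bash
python3 - <<'E'
from h import *
print(ctrl.sense())
p,d,c=shot('side','s1'); a=p[190:280,260:410]
p2,_,_=shot('top','t1'); b=p2[155:265,300:460]
f=lambda i,w:cv2.resize(i[:,:,::-1],(w,int(i.shape[0]*w/i.shape[1])),interpolation=cv2.INTER_CUBIC)
cv2.imwrite('pics/c1.png',f(a,780))
E
```

```text
{'time': 2.65, 'q': array([-6.10815549e-01, -1.44615949e-02,  1.86807283e+00,  1.62089929e-05,
        1.28878973e+00, -7.00813042e-01]), 'joint_vel': array([ 0.01764183,  0.32770287,  0.29157435, -0.00116394, -0.62320233,
        0.01834695]), 'effort': array([-3.02606905e-01, -6.16892266e+01, -5.95007873e+01,  4.54856234e-02,
        1.76330242e+00, -7.65242544e-02]), 'ee_pos': array([ 0.47832514, -0.30375703,  0.04362794]), 'ee_rot': array([-2.29086332,  1.56998787,  2.51151863]), 'force': array([ 1.0811899 , -1.25264812,  0.04861673]), 'wrist_torque': array([-0.04841885,  0.03907395,  0.00156747]), 'width': 0.6374410031931648}
```

View pics/c1.png

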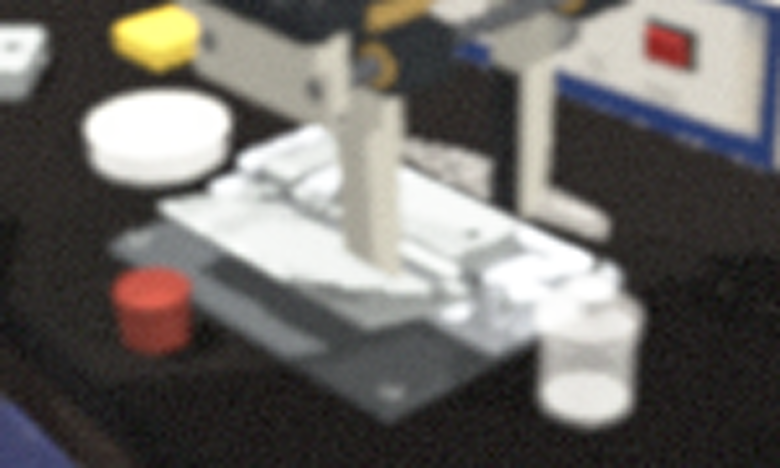

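Call:
step_arm --series '[[[0,-2,0],[0,0,0]],[[0,0,-3],[0,0,0]],[[0,0,-4],[0,0,0]],[[0,0,-4],[0,0,0]],[[0,0,0],[0,0,0]]]'

```text
time: 3.17
ee_pos: [0.4788, -0.3062, 0.0348]
ee_rot: [0.913, 1.57, -0.568]
force: [0.1, 0.5, -0.5]
width: 0.64
```

Call:
step_arm --series '[[[0,0,-4],[0,0,0]],[[0,0,-4],[0,0,0]],[[0,0,-3],[0,0,0]],[[0,0,0],[0,0,0]],[[0,0,0],[0,0,0]]]'

```text
time: 3.58
ee_pos: [0.4788, -0.3063, 0.0237]
ee_rot: [-0.104, 1.571, -1.585]
force: [-0.6, -1.2, 3.3]
width: 0.64
```

Call:
step_arm --series '[[[0,0,-2.5],[0,0,0]],[[0,0,-2.5],[0,0,0]],[[0,0,-1.7],[0,0,0]],[[0,0,0],[0,0,0]],[[0,0,0],[0,0,0]]]'

```text
time: 4.0
ee_pos: [0.4791, -0.3062, 0.0172]
ee_rot: [1.245, 1.57, -0.235]
force: [2.6, -0.2, 4.9]
width: 0.641
```

```bash
python3 - <<'E'
from h import *
s=ctrl.sense();print(s['force'],s['ee_pos'])
p,d,c=shot('wrist','w2')
cv2.imwrite('pics/w2c.png',cv2.resize(p[100:340,150:470,::-1],None,fx=2.4,fy=2.4,interpolation=cv2.INTER_CUBIC))
E
```

```text
[ 2.58740371 -0.21209912  4.90068502] [ 0.47913967 -0.30618786  0.01715115]
```

View pics/w2c.png

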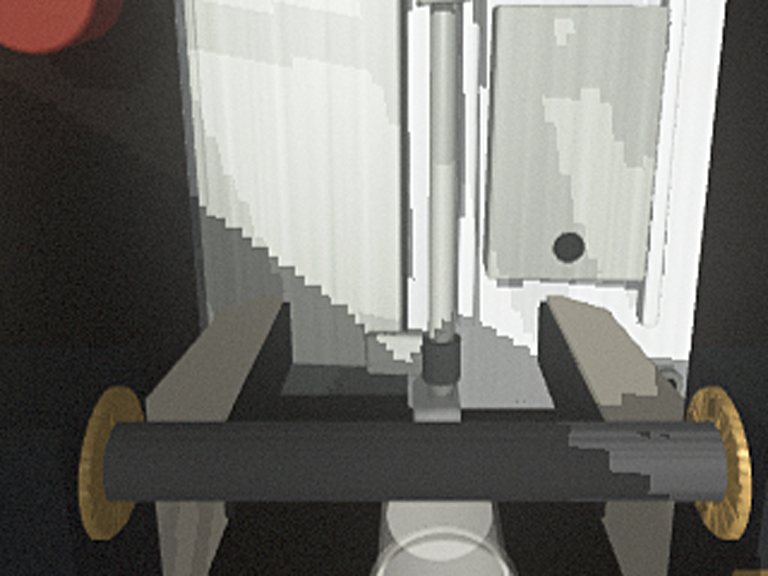

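Wrist crop: the right fingertip (547–610, 298) is just behind the coupon's rear edge (row 275). The left fingertip rests on the key, and 4.9 N matches about 0.32 rad. I'll push along (-0.087, 0.996).

Call:
step_arm --series '[[[-0.3,3,0],[0,0,0]],[[-0.4,5,0],[0,0,0]],[[-0.4,5,0],[0,0,0]],[[-0.4,5,0],[0,0,0]],[[-0.4,5,0],[0,0,0]]]'

```text
time: 4.47
ee_pos: [0.4769, -0.2829, 0.0172]
ee_rot: [0.153, 1.57, -1.328]
force: [-0.7, -5.4, 4.5]
width: 0.639
```

Call:
step_arm --series '[[[-0.4,5,0],[0,0,0]],[[-0.4,5,0],[0,0,0]],[[-0.5,5,0],[0,0,0]],[[-0.4,5,0],[0,0,0]],[[-0.4,5,0],[0,0,0]]]'

```text
time: 4.88
ee_pos: [0.4747, -0.2579, 0.0172]
ee_rot: [0.151, 1.57, -1.33]
force: [-0.4, -4.5, 5.6]
width: 0.639
```

Call:
step_arm --series '[[[-0.2,2.5,0],[0,0,0]],[[-0.2,2.5,0],[0,0,0]],[[-0.2,2.5,0],[0,0,0]],[[-0.2,2.5,0],[0,0,0]],[[0,0,0],[0,0,0]]]'

```text
time: 5.3
ee_pos: [0.474, -0.2477, 0.0171]
ee_rot: [0.265, 1.57, -1.216]
force: [0.8, -1.1, 4.4]
width: 0.641
```

Call:
step_arm --series '[[[-0.1,0.7,0],[0,0,0]],[[0,0.7,0],[0,0,0]],[[-0.1,0.6,0],[0,0,0]],[[0,0,0],[0,0,0]],[[0,0,0],[0,0,0]]]'

```text
time: 5.72
ee_pos: [0.4738, -0.246, 0.0171]
ee_rot: [0.286, 1.57, -1.194]
force: [1.2, -4.2, 4.4]
width: 0.64
```

Call:
step_arm --series '[[[-0.1,0.7,0],[0,0,0]],[[0,0.7,0],[0,0,0]],[[-0.1,0.6,0],[0,0,0]],[[0,0,0],[0,0,0]],[[0,0,0],[0,0,0]]]'

```text
time: 6.13
ee_pos: [0.4736, -0.2442, 0.0171]
ee_rot: [0.121, 1.57, -1.36]
force: [1.0, -4.4, 5.2]
width: 0.637
```

Call:
step_arm --series '[[[0,0.5,0],[0,0,0]],[[-0.1,0.5,0],[0,0,0]],[[0,0.5,0],[0,0,0]],[[0,0,0],[0,0,0]],[[0,0,0],[0,0,0]]]'

```text
time: 6.55
ee_pos: [0.4735, -0.2438, 0.0174]
ee_rot: [0.107, 1.568, -1.374]
force: [-0.6, -15.1, 4.1]
width: 0.641
```

The force jumped to 15 N at the predicted home position. I'll check with the wrist camera before releasing.

```bash
python3 - <<'E'
from h import *
p,d,c=shot('wrist','w3')
a=p[0:330,150:470,::-1]; cv2.imwrite('pics/w3c.png',cv2.resize(a,None,fx=1.8,fy=1.8,interpolation=cv2.INTER_CUBIC))
E
```

```text
(no output)
```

View pics/w3c.png

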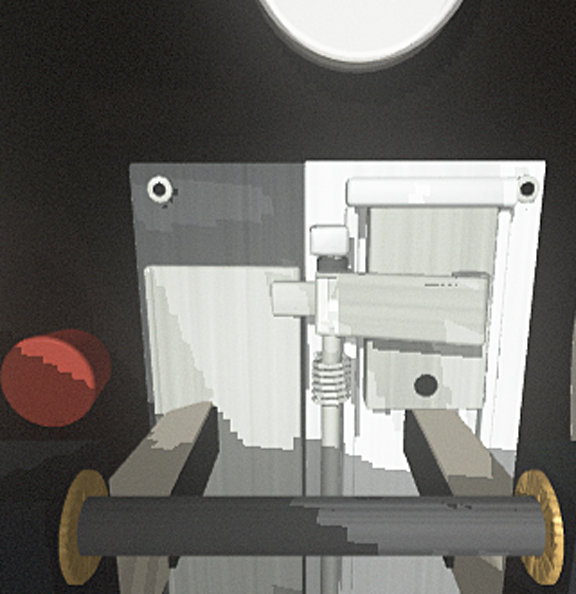

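The coupon's front meets the stop (row ~206) with no gap, and it lies under the raised jaw with its dot at (426,385). I'll back off a little with the key still down, then lift straight up.

Call:
step_arm --series '[[[0,-1,0],[0,0,0]],[[0.1,-1,0],[0,0,0]],[[0.1,-1,0],[0,0,0]],[[0,0,0],[0,0,0]],[[0,0,0],[0,0,0]]]'

```text
time: 7.02
ee_pos: [0.4735, -0.2451, 0.0167]
ee_rot: [-2.703, 1.57, 2.099]
force: [-0.2, 3.7, 4.8]
width: 0.641
```

Call:
step_arm --series '[[[0,0,2],[0,0,0]],[[0,0,3],[0,0,0]],[[0,0,4],[0,0,0]],[[0,0,6],[0,0,0]],[[0,0,10],[0,0,0]]]'

```text
time: 7.43
ee_pos: [0.4733, -0.2455, 0.0419]
ee_rot: [-1.978, 1.57, 2.825]
force: [0.7, 0.3, -0.3]
width: 0.641
```

Call:
step_arm --series '[[[0,0,20],[0,0,0]],[[0,0,30],[0,0,0]],[[0,-10,30],[0,0,0]],[[0,-20,20],[0,0,0]],[[0,0,0],[0,0,0]]]'

```text
time: 7.85
ee_pos: [0.475, -0.2785, 0.1478]
ee_rot: [0.801, 1.563, -0.68]
force: [0.8, -0.2, 0.9]
width: 0.639
```

```bash
python3 - <<'E'
from h import *
s=ctrl.sense();print(s['time'],s['force'],s['ee_pos'])
p,d,c=shot('wrist','w4'); shot('top','t4'); shot('side','s4')
W=cloud(c,d); th=np.radians(95.0); R=np.array([[np.cos(th),-np.sin(th)],[np.sin(th),np.cos(th)]]); Q=(W[...,:2]-[.5051,-.2078])@R*1000; z=W[...,2]*1000
def reg(x0,x1,y0,y1):
    m=(Q[...,0]>x0)&(Q[...,0]<x1)&(Q[...,1]>y0)&(Q[...,1]<y1)&(d>0); return m
for n,r in dict(key66=(-80,0,64,68),key75=(-80,0,73,77),key50=(-80,0,48,52),jaw=(4,14,-8,-4),jaw15=(4,14,10,14),couprear=(-20,-4,-12,12),deckbehind=(-60,-35,-12,12),coupfront=(21,31,-10,10)).items():
    k=z[reg(*r)]; print(n,len(k),np.median(k).round(1) if len(k) else '')
m=reg(-45,-2,-25,25)&(z>20.5)&(z<27); print('coupon x,y extents',np.percentile(Q[m],[1,99],axis=0).round(1))
f=lambda i:cv2.resize(i[:,:,::-1],(400,300),interpolation=cv2.INTER_CUBIC)
ps=load('s4')[0][180:285,240:380]; pt=load('t4')[0][155:275,290:450]
w=cv2.resize(p[0:330,130:490,::-1],(400,367))
o=np.zeros((600,800,3),np.uint8); o[:367,:400]=w; o[:300,400:]=f(ps); o[300:,400:]=f(pt); cv2.imwrite('pics/fin.png',o)
E
```

```text
7.85 [ 0.82936824 -0.17628892  0.90031672] [ 0.4750187  -0.27851803  0.14777125]
key66 5967 245.7
key75 3687 255.5
key50 2077 259.8
jaw 65 40.1
jaw15 56 36.0
couprear 466 24.4
deckbehind 16019 256.8
coupfront 272 24.5
coupon x,y extents [[-24.6 -17.9]
 [ -2.   22.9]]
```

View pics/fin.png

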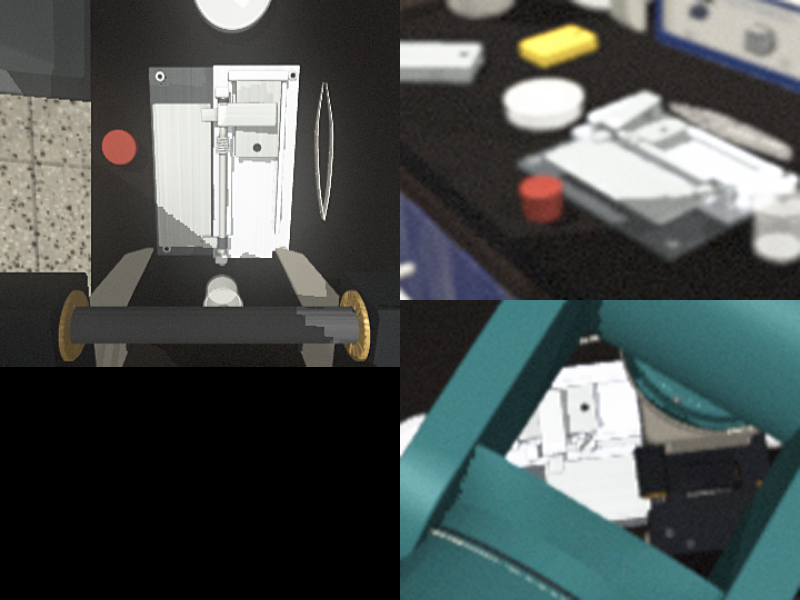

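The coupon's rear edge is at fixture x -24.6 (home is -25) and the jaw is down on it. The bystanders look unmoved and the arm is clear, so I'm handing in.

```bash
python3 -c "
from rig import finish_job; print(finish_job())"
```

```text
the job is handed in; nothing more can be done
None
```

The coupon is loaded and clamped in the fixture, and I handed the job in after about 8 s of robot time. One fingertip held the key at about 0.32 rad (about 5 N). The other slid the coupon under the open jaw until the force jumped to 15 N at the stop. I then backed off slightly and lifted straight up, so the key came up and the jaw shut.

**Last checks:**
- **Position:** the coupon's rear edge measured fixture x -24.6 mm (home is -25), and I saw no gap at the stop before release.
- **Robot clear:** the wrist force was back to about zero, with the tool at z 0.148 m.
- **Bystanders:** the dish, bottle, stopper and tweezers look unmoved in the final pictures, but I did not measure them again.

**Gaps in the checks:**
- **Clip angle:** I could not confirm the shut angle. My final depth readings of the key were taken over regions the gripper hid, so they are invalid. I judged the jaw shut from the picture only.
- **Coupon sideways position:** I did not measure it cleanly, because the final reading of its width also took in other parts. The rails limit it to ±2 mm.
- **Fixture pose:** the top and wrist camera estimates differed by about 1.7 mm across the channel, so I used their average.

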